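# Lift the slide carrier out of the deep staining jar with sprung tongs

### The arm

A 7-joint arm with a two-finger parallel gripper is mounted at the origin on the work surface. World frame = base frame: x ahead of the robot, y to its left, z up, the work surface at z = 0. Lengths are in m, angles in rad, forces in N, time in s.
With the tool pointing down it reaches from about 0.425 to 0.875 m from the base axis. Payload 9.9 kg.
Tool frame: the origin (TCP) lies at the very end of the fingers, on their centre line; the grasp point (between the pads) lies 19 mm behind it; z points along the fingers, y is the line along which they close (so a half turn about z gives the same grasp; the last joint's range is limited). The gripper opens to 85 mm and grips with 20 to 120 N. Pads are 22 mm wide; open, the fingers measure 114 mm over their backs; the gripper's body (76 mm by 85 mm) begins 54 mm behind the grasp point. The pads swing forward as they close: fully open they stand 13 mm farther back than shut.
Start: joints at [1.159, 0.576, 0.025, 1.437, -0.015, 1.129, -0.057], TCP at [0.217, -0.639, 0.199] pointing down, gripper open.
Joint ranges: [-2.76, 2.76], [-0.34, 2.15], [-1.52, 1.57], [0.19, 2.46], [-1.09, 4.23], [0.17, 1.99], [-2.82, 2.82]. Speed limits (rad/s): [2.22, 2.22, 3.01, 3.01, 3.14, 3.14, 3.14].

### API

Orientations are given as a rotation vector (axis times angle).
In Python, from bench import robot, camera gives the robot as it stands. The module is installed in compiled form; this text tells all that it offers.
- The arm moves only by the tool step_arm, never from a script. Its argument "moves" is text: rows parted by semicolons, each of 6 numbers parted by spaces: the shift along the tool's x, y, z in cm, then the turn, a rotation vector about the tool's x, y, z in rad. In form: x y z rx ry rz; .... A call has 1 to 10 rows; each row shifts and turns the commanded pose from where the row before left it, along the tool's axes as they then stand; what a row does not reach is not made up. A row lasts 1/12 s, in which the tool goes at most 41.7 mm and 7.16 degrees, less where a joint would pass 70% of its speed; a pose out of reach is approached as far as the arm can. A call with a gripper value outside its range is refused whole. "jaw" is the finger opening in cm, from 0 to 8.54, set as the call begins (left out, the last holds). The fingers move at their own pace and stop on an object; "squeeze" is the grip in N (left out, the last holds). Time passes only in rows, so rows that do not move let the fingers close. It gives the time, the measured TCP pose, the force, the opening and the grip force at its end, in the units of the state.
- robot.read_state(): the state, without advancing time (a new reading comes with each control period).
- camera(name): name is "side" or "top" or "wrist"; returns a dict with "img" (420x560x3 uint8, red, green, blue), "depth" (420x560 float32, m along the optical axis (not along the pixel's ray), 0 where there is no reading), "camera_matrix" (3x3 intrinsics, pixels), "k1" (the pictures are not rectified: a ray, as slopes to the right and down, at radius r is drawn at 1 + k1 r^2 times it, then the intrinsics apply), "pose" (4x4, takes a point from camera to world coordinates). Camera axes: x right, y up, looking along -z (the intrinsics and any distortion apply to the point x, -y, -z); pixel columns grow to the right and rows downward; lengths in m; the calibration is good to about 2 mm. A picture is of the moment at which its call begins.
- robot.finish_job(): hands the job in; it is judged then, once.
The state is a dict: "time_s": time; "qpos": joint angles; "qd": joint speeds; "joint_torque": joint torques, N m; "tool_pos": TCP position; "eef_rot": TCP orientation; "ft_force": force on the tool from outside, world axes, zero at the start; "wrist_torque": the same for the moment, N m; "finger_gap": opening from 0.0 (shut) to 1.0 (fully open); "finger_force": force on a finger pad.
Only numpy, scipy, OpenCV 4.12 (cv2) and the standard library are available. Lean on these libraries where they do the work, as an engineer would, in place of code of your own. Each camera call takes 0.05 s, during which the arm holds its last target. There are 200 camera calls.

### The job

Take the sprung tongs from their stand and use them to lift the steel slide carrier by its top bar out of the deep glass jar, never touching the carrier with the gripper itself. Set the carrier down gently, upright and without dropping it, wholly on the rubber mat in the enamel tray and lengthwise along it, let it go, then put the tongs back upright, tips down, in the slot of their stand. Leave the other things on the bench where they are.

Things in the scene. Friction and masses are not known exactly. Their poses are not given: they have to be found in the camera images.
- tongs_grip (a point): Steel sprung tongs, 173 mm long, 130 g, upright in their stand, tips down. Point: on the centre line, half-way up the grip plates, 125 mm above the tips; z up, arms close along y. The plates (24 mm wide in x, 44 tall, centred on this height) are the outermost faces, 50 mm apart outside at rest. Between them above, a dark head block 24 mm wide in x, top 37 mm above this point, a stub's 48 mm.
- tongs_tip (a point): Point on the same tongs midway between the lower ends of its two straight blades; axes as tongs_grip. Each blade is 16 mm wide (x), 4 mm thick (y); at rest they are 34 mm apart inside, 42 mm outside. Arms move parallel: tips close by as much as the plates. Plates squeezed to 45 mm: firmly held, tips still open, gap 29 mm. Plates at 30 mm: blades meet the carrier's 14 mm bar.
- tongs_arm_left (a joint): How far the arm on the +y side of the tongs is pushed in: 0 at rest, up to 0.012 m. Its spring pushes out with 4.5 N at rest and 0.3 N more per mm; it springs open when let go.
- tongs_arm_right (a joint): The same for the arm on the -y side.
- carrier_bar (a point): Steel slide carrier with glass slides, 80 mm long (x), 34 wide (y), 52 tall, about 130 g, standing on the jar's floor. Point: centre of its top bar, 42 mm above its underside; the bar runs along x over the whole length, 14 mm thick (y), 20 mm tall (10 above and below this point); the wider body begins 12 mm below this point.
- jar: The glass staining jar that holds the carrier: rectangular, open on top, fixed, 110 mm (x) by 64 mm (y), 130 mm tall, walls and floor 5 mm (inside 100 by 54 mm). Origin at the centre of its underside, z up.
- empty_jar: A second jar of the same size and make, empty, fixed. Origin at the centre of its underside.
- stand: Tongs stand, fixed: a dark base plate 100 (x) by 110 (y) by 10 mm with a white upright holder, 80 mm tall, with a slot 24 mm (x) by 50 mm (y), open on top, its floor 16 mm above the table. Origin on the table under the slot's centre; the slot's long side is along y.
- tray: White enamel tray with a black rim, fixed, 160 mm (x) by 250 mm (y), 16 mm tall, floor 4 mm thick. Origin at the centre of its underside.
- mat: Black ribbed rubber mat, 116 mm (x) by 72 mm (y) by 4 mm thick, lying fixed on the floor of the tray in one half of it. Origin at the centre of its underside (its top is 4 mm higher); its long side is along x.
- dish: Clear open petri dish, 90 mm across, 14 mm tall, loose in the other half of the tray. Origin at the centre of its underside. To be left alone.
- dropper: Small white dropper bottle, 30 mm across, 65 mm tall, loose bystander. Origin under its centre.
- amber: Amber reagent bottle, 68 mm across, 150 mm tall, loose bystander. Origin under its centre.
- beaker: Glass beaker, 70 mm across, 90 mm tall, loose bystander. Origin under its centre.
- slidebox: Flat blue slide box, 85 by 90 by 32 mm, loose bystander. Origin under its centre.
- wash: White wash bottle, 60 mm across, 160 mm tall, loose bystander. Origin under its centre.
- marker: Black marker pen, 14 mm thick, 130 mm long, lying loose, bystander.
There are look-alikes about, which are no part of the job. Leave any purple look-alike of the part that bears tongs_grip alone. Leave any blue look-alike of the stand alone.

How it is judged:
By the outcome, as a careful person would: the job done as asked, in the order asked, and still so for the second after the job is handed in, with the robot touching nothing.
It also fails if it takes over 64 s, if anything falls off the work surface, if the arm or the gripper's body presses on something with over 40 N, if the wrist force passes 120 N, or if a joint passes its speed limit or range.

## Working session

There is one attempt and no reset: what is moved stays moved. The work goes in short steps, Python scripts to look and compute and a tool call to move; the robot and the scene stay as the last step left them, time stands still between calls to the robot, and variables do not carry over. Pictures are saved under pics/ and viewed, at most 10 in all, crops included, and the job is handed in when it is done.

Besides the shell and the picture viewer there is one more tool, called after "Emit:" in YAML: its name, and indented under it one key for each argument. step_arm: Moves the arm, as the interface text tells. Its arguments: {"type":"object","properties":{"moves":{"type":"string"},"jaw":{"type":"number"},"squeeze":{"type":"number"}},"required":["moves"]}

```bash
mkdir -p pics; cat > h.py <<'E'
import numpy as np, cv2, pickle
from bench import robot, camera
from scipy.spatial.transform import Rotation as R
def shot(n, tag):
    c=camera(n); pickle.dump(c,open(f'pics/{tag}.pkl','wb')); cv2.imwrite(f'pics/{tag}.png',c['img'][:,:,::-1]); return c
def load(tag): return pickle.load(open(f'pics/{tag}.pkl','rb'))
def ray(c,u,v):
    K=c['camera_matrix']; d=np.array([c['k1'],0,0,0,0],float)
    p=cv2.undistortPoints(np.array([[[u,v]]],float),K,d)[0,0]
    D=c['pose'][:3,:3]@np.array([p[0],-p[1],-1]); return c['pose'][:3,3],D
def onz(c,u,v,z):
    o,D=ray(c,u,v); return o+D*(z-o[2])/D[2]
def dep(c,u,v):
    o,D=ray(c,u,v); return o+D*c['depth'][int(v),int(u)]
def proj(c,P):
    q=np.linalg.inv(c['pose'])@np.append(P,1); x,y=q[0]/-q[2],-q[1]/-q[2]; r=1+c['k1']*(x*x+y*y)
    return (c['camera_matrix']@[x*r,y*r,1])[:2]
E
python3 - <<'E'
from h import *
for n in('top','side'):
    c=shot(n,n+'0'); print(n,c['pose'].round(3).tolist(),c['camera_matrix'].round(1).tolist(),c['k1'])
s=robot.read_state();print(s['tool_pos'],s['eef_rot'],s['time_s'])
a=np.hstack([cv2.imread('pics/top0.png')]);
E
```

```text
top [[-0.018, 0.978, -0.206, 0.296], [-1.0, -0.018, 0.002, -0.076], [-0.002, 0.206, 0.979, 1.227], [0.0, 0.0, 0.0, 1.0]] [[413.5, 0.0, 285.0], [0.0, 413.5, 210.0], [0.0, 0.0, 1.0]] 0.0051198292146862
side [[-0.906, 0.284, -0.314, 0.119], [-0.423, -0.598, 0.68, 0.853], [0.006, 0.749, 0.662, 1.0], [0.0, 0.0, 0.0, 1.0]] [[428.6, 0.0, 278.2], [0.0, 428.6, 209.9], [0.0, 0.0, 1.0]] -0.1297223695992516
[ 0.21716972 -0.63861058  0.19791696] [-3.09799915e+00 -5.12410650e-01  5.08389394e-04] 0.1
```

View pics/top0.png

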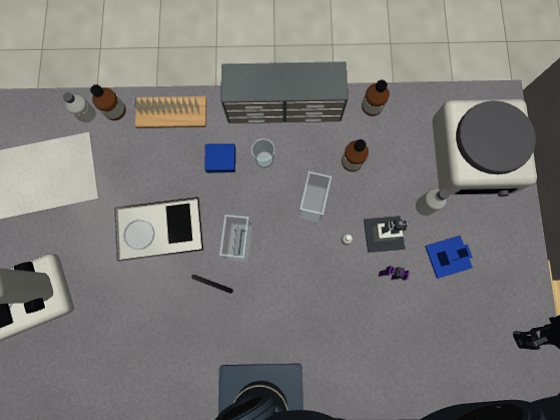

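View pics/side0.png

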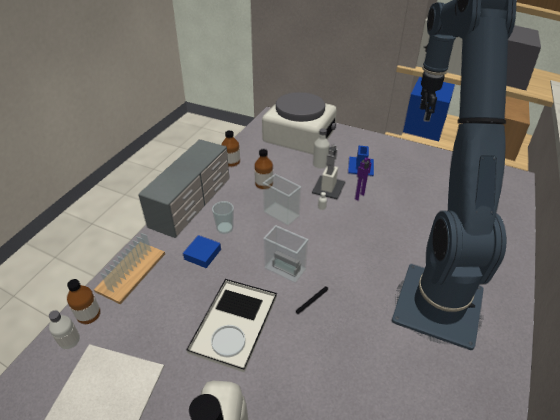

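The top view shows these candidates:
- **Tongs:** grey pair in the white holder at (388,230). The purple pair at (395,272) is a look-alike.
- **Stand:** dark base at (385,234). The blue one at (450,257) is a look-alike.
- **Jars:** the one holding the carrier at (236,237), and the empty one at (316,195).
- **Tray:** mat at (179,223), dish at (139,235).

I'm choosing the grey tongs, the dark stand and the jar at (236,237), and will check that choice in one close crop.

```bash
python3 - <<'E'
from h import *
t=cv2.imread('pics/top0.png');s=cv2.imread('pics/side0.png')
f=lambda im,u,v,w,h,W,H:cv2.resize(im[v:v+h,u:u+w],(W,H),interpolation=cv2.INTER_CUBIC)
a=np.vstack([np.hstack([f(t,355,205,70,52,400,297),f(t,205,205,70,52,400,297)]),np.hstack([f(s,295,140,70,52,400,297),f(s,255,222,70,52,400,297)])])
cv2.imwrite('pics/crop1.png',a)
c=load('top0');im=c['img'].astype(int);g=im.sum(2)
def rect(m,z,off):
    cs,_=cv2.findContours(m.astype(np.uint8),cv2.RETR_EXTERNAL,cv2.CHAIN_APPROX_NONE);k=max(cs,key=cv2.contourArea)[:,0]+off
    P=np.array([onz(c,u,v,z)[:2] for u,v in k]);return cv2.minAreaRect((P*1000).astype(np.float32))
print('mat',rect(g[195:250,155:200]<90,.008,[155,195]))
sub=g[205:260,355:415]
print('base',rect(sub<170,.01,[355,205]))
print('holder',rect(sub>500,.08,[355,205]))
sat=im[205:260,355:415]
for tag,(u,v) in dict(tray=(160,229),jar=(236,237)).items(): print(tag,onz(c,u,v,0))
print('depth tongs'); 
for v in range(218,242,2): print(v,[ (dep(c,u,v)*1000).round().astype(int).tolist() if c['depth'][v,u]>0 else 0 for u in range(378,408,5)])
E
```

```text
mat ((519.5293579101562, 240.1417694091797), (111.20669555664062, 67.26866912841797), 6.31372594833374)
base ((502.52813720703125, -391.32830810546875), (89.01119232177734, 45.41236114501953), 88.95960998535156)
holder ((473.5970458984375, -371.9158020019531), (66.65791320800781, 36.874855041503906), 88.96159362792969)
tray [0.50310792 0.29784356 0.        ]
jar [0.47466572 0.06940032 0.        ]
depth tongs
218 [[524, -358, 5], [523, -372, 8], [522, -387, 10], [522, -402, 9], [522, -416, 10], [523, -434, 0]]
220 [[517, -356, 11], [516, -370, 13], [516, -386, 12], [515, -400, 13], [485, -368, 181], [517, -434, 1]]
222 [[511, -357, 7], [510, -371, 10], [483, -347, 163], [510, -402, 6], [480, -368, 180], [486, -393, 141]]
224 [[504, -355, 11], [492, -354, 80], [479, -348, 159], [475, -355, 180], [475, -368, 179], [474, -381, 179]]
226 [[487, -339, 82], [487, -353, 80], [473, -347, 159], [470, -355, 180], [470, -368, 177], [469, -380, 179]]
228 [[482, -340, 76], [480, -352, 85], [468, -347, 157], [488, -393, 33], [465, -368, 176], [464, -381, 177]]
230 [[477, -340, 73], [476, -353, 77], [464, -349, 149], [480, -389, 47], [472, -390, 96], [467, -394, 129]]
232 [[471, -340, 72], [470, -352, 81], [479, -382, 16], [475, -390, 41], [468, -392, 86], [481, -431, 0]]
234 [[466, -341, 65], [466, -355, 65], [473, -382, 14], [469, -390, 39], [463, -394, 79], [474, -430, 1]]
236 [[460, -340, 67], [458, -351, 81], [458, -365, 81], [458, -379, 81], [457, -393, 81], [467, -427, 9]]
238 [[455, -340, 67], [453, -352, 76], [454, -368, 68], [455, -385, 57], [457, -403, 43], [462, -428, 6]]
240 [[453, -347, 35], [453, -362, 32], [455, -380, 17], [456, -397, 9], [456, -412, 10], [456, -429, 1]]
```

View pics/crop1.png

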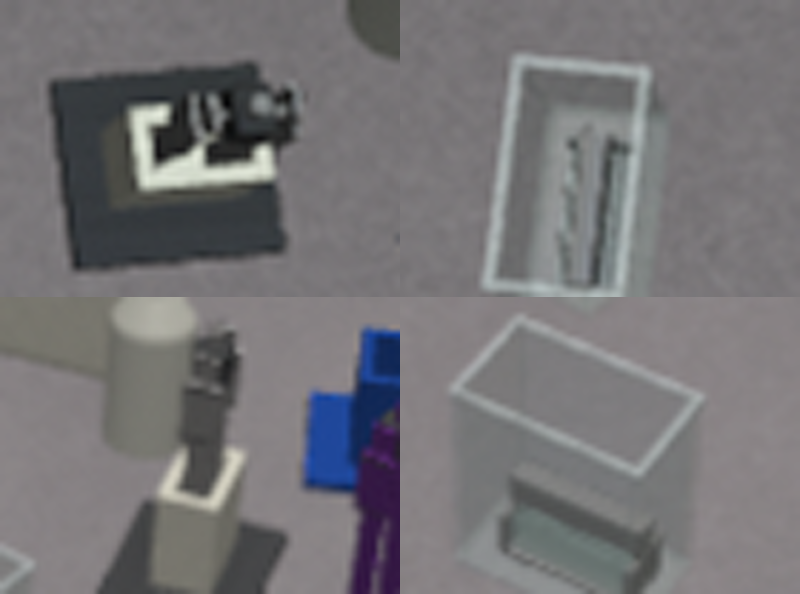

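The crop confirms the choice: dark grey tongs in the white holder, head at about (397,226), and the jar with the carrier at (236,237). Next I'll work out poses from the corners.

```bash
python3 - <<'E'
from h import *
c=load('top0');s=load('side0');k=70/400
def T(a,z,o,cam=c): 
    P=np.array([onz(cam,o[0]+x*k-.5+.5*k,o[1]+y*k-.5+.5*k,z) for x,y in a])*1000; return P[:,:2].round(1)
B=T([(52,82),(258,65),(287,250),(75,268)],.01,(355,205));print('base',B.tolist(),B.mean(0))
J=T([(516,60),(650,70),(625,291),(483,289)],.13,(205-70,205));
print('jar',J.tolist(),J.mean(0))
b=T([(588,135),(578,283)],.057,(135,205));print('bar',b.tolist())
J2=T([(520-400,320-297),(702-400,398-297),(640-400,472-297),(452-400,388-297)],.13,(255,222),s);print('jar side',J2.tolist(),J2.mean(0))
b2=T([(515-400,470-297),(650-400,530-297)],.057,(255,222),s);print('bar side',b2.tolist())
im=c['img'].astype(int)
d=c['depth'];pts=[]
for v in range(214,236):
  for u in range(380,412):
    if d[v,u]>0:
      p=dep(c,u,v)
      if .170<p[2]<.186: pts.append(p)
pts=np.array(pts);print('head',len(pts),pts.mean(0),cv2.minAreaRect((pts[:,:2]*1000).astype(np.float32)))
print(robot.read_state()['qpos'])
E
```

```text
base [[520.8, -313.7], [527.8, -422.2], [430.4, -429.8], [423.1, -320.0]] [ 475.525 -371.425]
jar [[516.1, 84.5], [510.1, 21.0], [405.9, 32.6], [408.0, 98.5]] [460.025  59.15 ]
bar [[491.7, 58.6], [417.6, 63.1]]
jar side [[508.5, 25.4], [402.3, 37.5], [410.5, 96.9], [518.1, 84.6]] [459.85  61.1 ]
bar side [[494.8, 60.2], [414.3, 68.5]]
head 100 [ 0.47376449 -0.37073561  0.17729647] ((473.9563293457031, -372.3829040527344), (42.20524597167969, 23.214149475097656), 88.40388488769531)
[ 1.15921712  0.57645402  0.02482915  1.43784538 -0.01499443  1.12901493
 -0.05649609]
```

```bash
cat >> h.py <<'E'
def go(x,y,z,yaw=None):
    """yaw (rad) of tool x in world; prints turn, then shift in the tool axes after the turn (cm)"""
    s=robot.read_state(); r=R.from_rotvec(s['eef_rot']); M=r.as_matrix()
    if yaw is not None:
        T=np.array([[np.cos(yaw),np.sin(yaw),0],[np.sin(yaw),-np.cos(yaw),0],[0,0,-1]])
        print('turn',(r.inv()*R.from_matrix(T)).as_rotvec().round(3)); M=T
    print('shift cm',(M.T@(np.array([x,y,z])-s['tool_pos'])*100).round(2),'now',s['tool_pos'].round(4),'t',s['time_s'],'F',s['ft_force'].round(1),'gap',s['finger_gap'])
E
python3 -c "
from h import *
go(.475,-.371,.30,.066)"
```

```text
turn [-0.002  0.     0.262]
shift cm [ 27.49 -25.   -10.21] now [ 0.2172 -0.6386  0.1979] t 0.1 F [-0.6  0.3  0.3] gap 0.9967252079091381
```

Emit:
step_arm:
  moves: "0 0 -2.6 0 0 0.066;0 0 -2.6 0 0 0.066;0 0 -2.5 0 0 0.065;0 0 -2.5 0 0 0.065"
  jaw: 8.5

```text
time_s: 0.43
tool_pos: [0.2172, -0.6387, 0.3014]
eef_rot: [-3.139, -0.098, 0.0]
ft_force: [0.6, -1.2, -0.3]
finger_gap: 0.995
finger_force: 0.0
```

Emit:
step_arm:
  moves: "2.3 -2.1 0 0 0 0;2.3 -2.1 0 0 0 0;2.3 -2.1 0 0 0 0;2.3 -2.1 0 0 0 0;2.3 -2.1 0 0 0 0;2.3 -2.1 0 0 0 0;2.3 -2.1 0 0 0 0;2.3 -2.1 0 0 0 0;2.3 -2.1 0 0 0 0;2.3 -2.1 0 0 0 0"

```text
time_s: 1.27
tool_pos: [0.4337, -0.413, 0.3004]
eef_rot: [-3.139, -0.103, 0.001]
ft_force: [0.6, -0.2, 0.1]
finger_gap: 0.995
finger_force: 0.0
```

Emit:
step_arm:
  moves: "2.3 -2.1 0 0 0 0;2.2 -1.9 0 0 0 0;0 0 0 0 0 0;0 0 0 0 0 0;0 0 0 0 0 0"

```text
time_s: 1.68
tool_pos: [0.4747, -0.372, 0.3004]
eef_rot: [3.14, 0.103, -0.002]
ft_force: [0.2, -0.1, -1.0]
finger_gap: 0.996
finger_force: 0.0
```

```bash
python3 -c "
from h import *
go(.475,-.371,.30,.066)
c=shot('wrist','w1'); print(c['pose'].round(3).tolist(),c['camera_matrix'][0,0])
for P in [(.475,-.371,.189),(.475,-.371,.178),(.475,-.371,.08)]: print(proj(c,P))
"
```

```text
turn [ 0.     0.001 -0.   ]
shift cm [ 0.04 -0.1   0.04] now [ 0.4747 -0.372   0.3004] t 1.6833 F [ 0.2 -0.1 -1. ] gap 0.9961971138603125
[[0.065, 0.943, 0.326, 0.557], [-0.998, 0.062, 0.021, -0.366], [-0.0, -0.327, 0.945, 0.477], [0.0, 0.0, 0.0, 1.0]] 343.71052641025
[288.62686457 193.20514105]
[288.6313438  189.82582577]
[288.6610335  167.42505042]
```

View pics/w1.png

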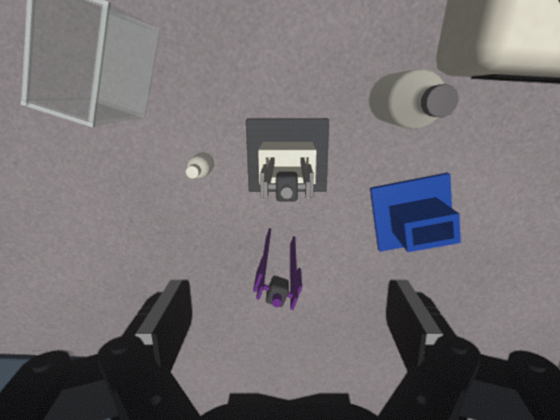

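Stub of the grey tongs at (287,192), where I predicted (288.6,193.2), so the tongs are about 1–2 mm off my estimate. The purple pair at (277,298) is about 9 cm away and clear. Descending.

Emit:
step_arm:
  moves: "0.1 -0.2 2.5 0 0 0;0 0 3 0 0 0;0 0 3 0 0 0;0 0 2.5 0 0 0;0 0 2 0 0 0;0 0 1.5 0 0 0;0 0 1.5 0 0 0;0 0 1 0 0 0;0 0 0.6 0 0 0;0 0 0 0 0 0"

```text
time_s: 2.57
tool_pos: [0.4751, -0.3698, 0.1237]
eef_rot: [-3.139, -0.101, 0.003]
ft_force: [0.6, 0.2, 0.5]
finger_gap: 0.992
finger_force: 0.0
```

Emit:
step_arm:
  moves: "0 0 0 0 0 0;0 0 0 0 0 0;0 0 0 0 0 0;0 0 0 0 0 0;0 0 0 0 0 0;0 0 0 0 0 0;0 0 0 0 0 0;0 0 0 0 0 0"
  jaw: 4.5
  squeeze: 30

```text
time_s: 3.23
tool_pos: [0.477, -0.3701, 0.126]
eef_rot: [3.138, 0.103, 0.003]
ft_force: [0.0, -0.7, 5.1]
finger_gap: 0.531
finger_force: 6.4
```

```bash
python3 -c "
from h import *
go(.475,-.371,.30,.066); print(robot.read_state()['finger_force'])
c=shot('wrist','w2');shot('side','s2');
a=cv2.imread('pics/w2.png');b=cv2.imread('pics/s2.png')
b=cv2.resize(b[110:220,280:400],(458,420),interpolation=2)
a=np.hstack([cv2.resize(a,(342,420))*1,b]);cv2.imwrite('pics/c2.png',a)"
```

```text
turn [ 0.002 -0.002 -0.   ]
shift cm [ -0.2    0.08 -17.4 ] now [ 0.477  -0.3701  0.126 ] t 3.2333 F [ 0.  -0.7  5.1] gap 0.5312309294691439
6.3829609751701355
```

View pics/c2.png

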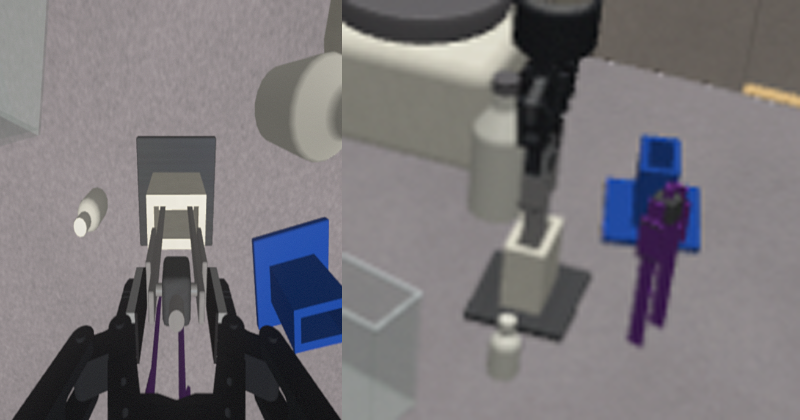

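Tongs are gripped: opening 45 mm, finger force 6.4 N, which matches the spring. The picture shows the fingers on both plates. Lifting.

Emit:
step_arm:
  moves: "0 0 -0.3 0 0 0;0 0 -0.8 0 0 0;0 0 -1.5 0 0 0;0 0 -2 0 0 0;0 0 -2.5 0 0 0;0 0 -2.5 0 0 0;0 0 -2.5 0 0 0;0 0 -2.5 0 0 0;0 0 -2 0 0 0;0 0 -1 0 0 0"

```text
time_s: 4.17
tool_pos: [0.4767, -0.3699, 0.3042]
eef_rot: [3.138, 0.103, 0.005]
ft_force: [-0.2, 0.1, -1.7]
finger_gap: 0.526
finger_force: 5.1
```

```bash
python3 -c "
from h import *
go(.457,.061,.30,-.10); print(robot.read_state()['finger_force'])"
```

```text
turn [ 0.002 -0.003  0.166]
shift cm [ -6.27 -42.68   0.42] now [ 0.4767 -0.3699  0.3042] t 4.1667 F [-0.2  0.1 -1.7] gap 0.5255343039416209
5.127178207039833
```

Emit:
step_arm:
  moves: "0 0 0 0 0 0.042;0 0 0 0 0 0.042;0 0 0 0 0 0.041;0 0 0 0 0 0.041;-0.2 -1.4 0 0 0 0;-0.4 -2.7 0 0 0 0;-0.4 -2.7 0 0 0 0;-0.4 -2.7 0 0 0 0;-0.4 -2.7 0 0 0 0;-0.4 -2.7 0 0 0 0"

```text
time_s: 5.0
tool_pos: [0.4685, -0.217, 0.3005]
eef_rot: [-3.137, 0.156, 0.001]
ft_force: [0.5, 0.2, -1.6]
finger_gap: 0.526
finger_force: 5.1
```

Emit:
step_arm:
  moves: "-0.4 -2.7 0 0 0 0;-0.4 -2.7 0 0 0 0;-0.4 -2.7 0 0 0 0;-0.4 -2.7 0 0 0 0;-0.4 -2.7 0 0 0 0;-0.4 -2.7 0 0 0 0;-0.4 -2.7 0 0 0 0;-0.4 -2.7 0 0 0 0;-0.4 -2.7 0 0 0 0;-0.3 -2 0 0 0 0"

```text
time_s: 5.83
tool_pos: [0.4556, 0.0494, 0.3006]
eef_rot: [-3.137, 0.153, 0.001]
ft_force: [0.9, -0.5, -1.5]
finger_gap: 0.529
finger_force: 5.1
```

Emit:
step_arm:
  moves: "-0.2 -1.2 0 0 0 0;0 0 0 0 0 0;0 0 0 0 0 0;0 0 0 0 0 0;0 0 0 0 0 0"

```text
time_s: 6.25
tool_pos: [0.4558, 0.0576, 0.3006]
eef_rot: [3.137, -0.16, -0.0]
ft_force: [-0.4, 0.6, -2.1]
finger_gap: 0.529
finger_force: 5.1
```

```bash
python3 -c "
from h import *
go(.457,.061,.30,-.10); print(robot.read_state()['finger_force'])
c=shot('wrist','w3');shot('top','t3');shot('side','s3');
for P in [(.457,.061,.057),(.457,.061,.19),(.46,.06,.13)]: print(proj(c,P).round(1))
b=cv2.imread('pics/s3.png')[170:290,230:350]; t=cv2.imread('pics/t3.png')[190:260,200:280]
w=cv2.resize(cv2.imread('pics/w3.png'),(533,400))
cv2.imwrite('pics/c3.png',np.hstack([w,np.vstack([cv2.resize(b,(267,200),interpolation=2),cv2.resize(t,(267,200),interpolation=2)])]))"
```

```text
turn [ 0.001  0.    -0.002]
shift cm [ 0.09 -0.35  0.06] now [0.4558 0.0576 0.3006] t 6.25 F [-0.4  0.6 -2.1] gap 0.5289496610213957
5.1272644847631454
[286.4 163.2]
[285.4 192.9]
[286.6 173.9]
```

View pics/c3.png

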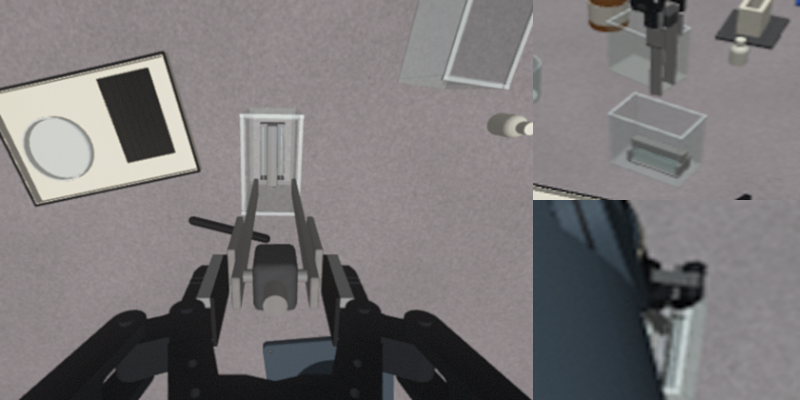

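The picture shows the tongs held upright. The bar runs vertically in the wrist view, at full-resolution columns of about 286 and rows 128–194, so it lines up with the tool. The blades end near rows 185–190, and the jar rim is around them.

```bash
python3 -c "
from h import *
c=load('w3');k=1.05
for n,u,v,z in [('bar far',272,122,.057),('bar near',272,185,.057),('rimFL',241,115,.13),('rimFR',302,115,.13),('rimNL',243,214,.13),('rimNR',302,214,.13),('tipL',257,181,.19),('tipR',293,181,.19)]: print(n,onz(c,u*k,v*k,z)[:3].round(4))
g=c['img'].astype(int).sum(2)
for v in (140,155,170,180): print(v,g[v,255:320].tolist())
"
```

```text
bar far [0.499  0.0575 0.057 ]
bar near [0.4176 0.0661 0.057 ]
rimFL [0.5159 0.0871 0.13  ]
rimFR [0.5096 0.0249 0.13  ]
rimNL [0.4078 0.0996 0.13  ]
rimNR [0.401 0.033 0.13 ]
tipL [0.4609 0.0741 0.19  ]
tipR [0.4575 0.0416 0.19  ]
140 [606, 544, 495, 421, 393, 391, 399, 440, 459, 464, 470, 489, 509, 504, 497, 493, 498, 490, 460, 461, 477, 519, 473, 450, 443, 375, 404, 445, 458, 458, 468, 474, 476, 471, 459, 439, 407, 437, 455, 461, 510, 485, 457, 471, 496, 503, 506, 492, 491, 495, 486, 452, 450, 448, 433, 389, 373, 414, 479, 593, 632, 630, 606, 484, 431]
155 [602, 561, 505, 433, 393, 381, 395, 426, 448, 456, 471, 489, 496, 492, 505, 504, 507, 481, 435, 452, 476, 515, 471, 453, 435, 376, 413, 443, 452, 452, 465, 476, 470, 470, 458, 414, 386, 430, 452, 445, 516, 484, 443, 419, 469, 503, 497, 485, 490, 490, 474, 452, 455, 447, 406, 371, 392, 470, 524, 601, 624, 611, 512, 434, 410]
170 [613, 592, 512, 445, 401, 381, 392, 431, 454, 461, 456, 486, 495, 499, 505, 506, 506, 494, 428, 438, 474, 506, 468, 457, 437, 379, 407, 432, 443, 453, 457, 468, 469, 466, 456, 407, 371, 426, 449, 448, 484, 471, 459, 459, 486, 493, 482, 489, 487, 475, 448, 434, 437, 429, 391, 393, 450, 506, 592, 619, 620, 558, 451, 405, 413]
180 [605, 587, 480, 422, 395, 388, 395, 415, 453, 462, 471, 487, 501, 504, 504, 503, 509, 489, 429, 439, 465, 496, 463, 445, 431, 383, 410, 434, 442, 447, 455, 460, 466, 456, 449, 429, 400, 437, 457, 475, 493, 466, 430, 402, 474, 498, 503, 497, 489, 484, 462, 445, 442, 408, 387, 408, 481, 533, 587, 612, 594, 507, 441, 433, 428]
```

Emit:
step_arm:
  moves: "0.1 -0.4 0 0 0 0;0 0 1 0 0 0;0 0 2 0 0 0;0 0 2 0 0 0;0 0 2 0 0 0;0 0 2 0 0 0;0 0 1.5 0 0 0;0 0 0.5 0 0 0;0 0 0 0 0 0;0 0 0 0 0 0"

```text
time_s: 7.23
tool_pos: [0.4577, 0.0627, 0.1912]
eef_rot: [-3.137, 0.157, -0.0]
ft_force: [0.2, -0.4, -0.7]
finger_gap: 0.526
finger_force: 5.1
```

Emit:
step_arm:
  moves: "0 0 0.5 0 0 0;0 0 0.8 0 0 0;0 0 0.8 0 0 0;0 0 0.8 0 0 0;0 0 0.6 0 0 0;0 0 0.5 0 0 0;0 0 0 0 0 0;0 0 0 0 0 0"

```text
time_s: 7.9
tool_pos: [0.4572, 0.0626, 0.1504]
eef_rot: [3.138, -0.157, -0.001]
ft_force: [-0.0, -0.2, -1.6]
finger_gap: 0.534
finger_force: 5.1
```

```bash
python3 -c "
from h import *
go(.457,.062,.151,-.105); print(robot.read_state()['finger_force'])
c=shot('wrist','w4');shot('side','s4');
b=cv2.imread('pics/s4.png')[205:285,245:325]
w=cv2.imread('pics/w4.png')[100:250,190:390]
cv2.imwrite('pics/c4.png',np.hstack([cv2.resize(w,(400,400),interpolation=2),cv2.resize(b,(400,400),interpolation=2)]))"
```

```text
turn [0.    0.001 0.005]
shift cm [-0.01  0.06 -0.06] now [0.4572 0.0626 0.1504] t 7.9 F [-0.  -0.2 -1.6] gap 0.5335091398654815
5.127269849181175
```

View pics/c4.png

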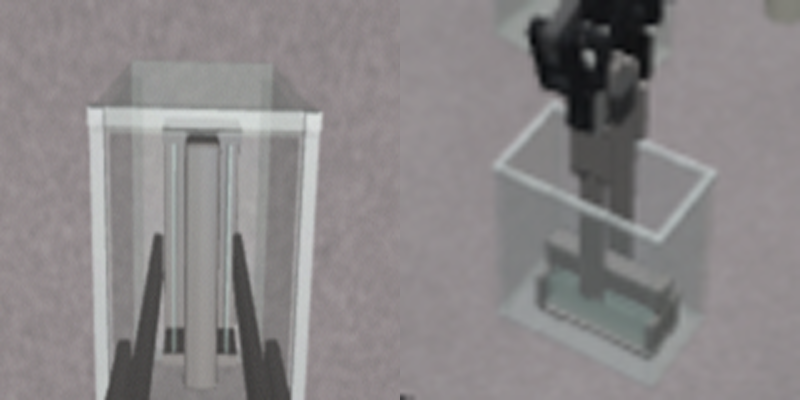

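The picture shows the blades on either side of the bar, roughly centred, with jar clearance on both sides. Closing.

Emit:
step_arm:
  moves: "0 0 -0.2 0 0 0;0 0 0 0 0 0;0 0 0 0 0 0;0 0 0 0 0 0;0 0 0 0 0 0;0 0 0 0 0 0;0 0 0 0 0 0;0 0 0 0 0 0"
  jaw: 2.6
  squeeze: 40

```text
time_s: 8.67
tool_pos: [0.4579, 0.0626, 0.1533]
eef_rot: [-3.137, 0.158, -0.002]
ft_force: [-0.7, -0.4, 6.2]
finger_gap: 0.311
finger_force: 25.9
```

Emit:
step_arm:
  moves: "0 0 -0.3 0 0 0;0 0 -0.6 0 0 0;0 0 -1 0 0 0;0 0 -1 0 0 0;0 0 -1 0 0 0;0 0 -0.6 0 0 0;0 0 0 0 0 0;0 0 0 0 0 0"

```text
time_s: 9.33
tool_pos: [0.4573, 0.0626, 0.1978]
eef_rot: [-3.138, 0.157, -0.001]
ft_force: [-0.5, 0.7, -3.2]
finger_gap: 0.307
finger_force: 25.4
```

```bash
python3 -c "
from h import *
go(.458,.062,.30,-.105); print(robot.read_state()['finger_force'])
c=shot('wrist','w5');shot('side','s5');
b=cv2.imread('pics/s5.png')[195:275,245:325]
w=cv2.imread('pics/w5.png')[100:250,190:390]
cv2.imwrite('pics/c5.png',np.hstack([cv2.resize(w,(400,400),interpolation=2),cv2.resize(b,(400,400),interpolation=2)]))"
```

```text
turn [-0.    -0.     0.005]
shift cm [  0.08   0.06 -10.22] now [0.4573 0.0626 0.1978] t 9.3333 F [-0.5  0.7 -3.2] gap 0.30691418857205205
25.368956923484802
```

View pics/c5.png

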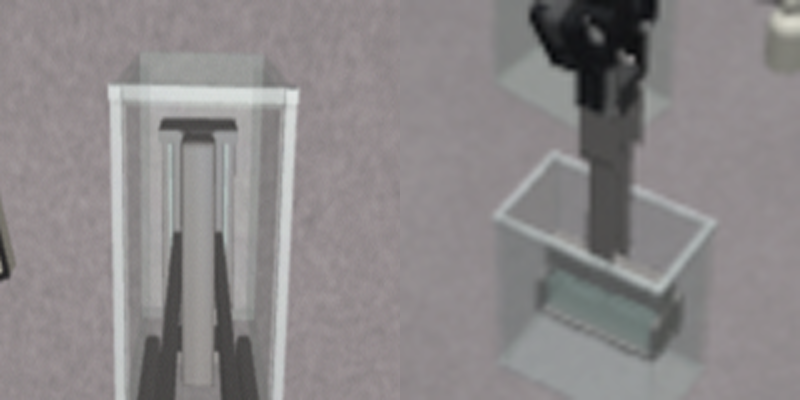

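The carrier hangs level between the blades (side view near (620,300) in the crop) and the force matches the load. Raising it clear of the jar, then over to the mat.

Emit:
step_arm:
  moves: "0 0 -0.8 0 0 0;0 0 -1.4 0 0 0;0 0 -1.6 0 0 0;0 0 -1.6 0 0 0;0 0 -1.6 0 0 0;0 0 -1.6 0 0 0;0 0 -1.6 0 0 0;0 0 -1 0 0 0;0 0 -0.3 0 0 0;0 0 0 0 0 0"

```text
time_s: 10.27
tool_pos: [0.4575, 0.0626, 0.3133]
eef_rot: [-3.137, 0.157, -0.002]
ft_force: [0.9, 0.2, -2.4]
finger_gap: 0.305
finger_force: 25.4
```

```bash
python3 -c "
from h import *
go(.5195,.240,.31,.11)
c=load('w3');g=c['img'].astype(int).sum(2);m=((g<110)&(np.arange(560)[None]<230)&(np.arange(420)[:,None]<190)).astype(np.uint8)
m=cv2.morphologyEx(m,cv2.MORPH_OPEN,np.ones((7,7)))
k=max(cv2.findContours(m,0,cv2.CHAIN_APPROX_NONE)[0],key=cv2.contourArea)[:,0]
P=np.array([onz(c,u,v,.008)[:2]*1000 for u,v in k]);print(cv2.minAreaRect(P.astype(np.float32)))
"
```

```text
turn [-0.    -0.001 -0.21 ]
shift cm [  8.11 -16.95   0.33] now [0.4575 0.0626 0.3133] t 10.2667 F [ 0.9  0.2 -2.4] gap 0.30549639732381373Traceback (most recent call last):
  File "<string>", line 6, in <module>
    k=max(cv2.findContours(m,0,cv2.CHAIN_APPROX_NONE)[0],key=cv2.contourArea)[:,0]
      ~~~^^^^^^^^^^^^^^^^^^^^^^^^^^^^^^^^^^^^^^^^^^^^^^^^^^^^^^^^^^^^^^^^^^^^
ValueError: max() iterable argument is empty
```

Emit:
step_arm:
  moves: "0 0 0 0 0 -0.035;0 0 0 0 0 -0.035;0 0 0 0 0 -0.035;0 0 0 0 0 -0.035;0 0 0 0 0 -0.035;0 0 0 0 0 -0.035;0.4 -0.9 0 0 0 0;0.8 -1.7 0 0 0 0;0.8 -1.7 0 0 0 0;0.8 -1.7 0 0 0 0"

```text
time_s: 11.1
tool_pos: [0.4786, 0.1267, 0.312]
eef_rot: [-3.137, -0.17, 0.002]
ft_force: [0.1, -0.5, -1.4]
finger_gap: 0.309
finger_force: 25.4
```

Emit:
step_arm:
  moves: "0.8 -1.7 0 0 0 0;0.8 -1.7 0 0 0 0;0.8 -1.7 0 0 0 0;0.8 -1.7 0 0 0 0;0.8 -1.7 0 0 0 0;0.8 -1.6 0 0 0 0;0.5 -0.9 0 0 0 0;0 0 0 0 0 0;0 0 0 0 0 0;0 0 0 0 0 0"

```text
time_s: 11.93
tool_pos: [0.519, 0.2396, 0.3124]
eef_rot: [3.136, 0.171, -0.001]
ft_force: [0.6, 0.3, -2.4]
finger_gap: 0.308
finger_force: 25.4
```

```bash
python3 -c "
from h import *
go(.5195,.240,.31,.11)
c=shot('wrist','w6');shot('side','s6')
for P in [(.5195,.240,.008)]+[np.array([.5195,.24,.008])+[a*.058*np.cos(.11)-b*.036*np.sin(.11),a*.058*np.sin(.11)+b*.036*np.cos(.11),0] for a in(-1,1) for b in (-1,1)]: print(proj(c,P).round(1))
b=cv2.imread('pics/s6.png')[180:380,150:350]
w=cv2.imread('pics/w6.png')
cv2.imwrite('pics/c6.png',np.hstack([cv2.resize(w,(480,360),interpolation=2),cv2.resize(b,(320,360),interpolation=2)]))"
```

```text
turn [ 0.001  0.001 -0.001]
shift cm [ 0.06 -0.04  0.24] now [0.519  0.2396 0.3124] t 11.9333 F [ 0.6  0.3 -2.4] gap 0.3081637861159051
[289.  155.1]
[313.8 194.9]
[264.3 195. ]
[315.7 111.7]
[262.1 111.8]
```

View pics/c6.png

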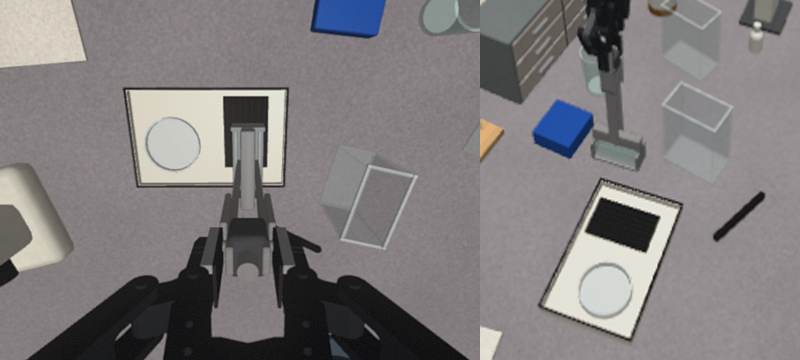

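The mat spans full-resolution columns 260–313 and rows 113–195, against a prediction of 263–315 and 112–195. That puts it about 2 mm further in +y, well inside the margin, and the carrier is aligned with it. Lowering.

Emit:
step_arm:
  moves: "0 -0.2 1 0 0 0;0 0 2 0 0 0;0 0 2.2 0 0 0;0 0 2.2 0 0 0;0 0 2.2 0 0 0;0 0 2 0 0 0;0 0 1.5 0 0 0;0 0 1 0 0 0;0 0 0.5 0 0 0;0 0 0.2 0 0 0"

```text
time_s: 12.87
tool_pos: [0.5188, 0.2421, 0.1641]
eef_rot: [3.137, 0.172, -0.001]
ft_force: [0.0, -0.4, -1.9]
finger_gap: 0.314
finger_force: 25.4
```

Emit:
step_arm:
  moves: "0 0 0.1 0 0 0;0 0 0.1 0 0 0;0 0 0.1 0 0 0;0 0 0.1 0 0 0;0 0 0 0 0 0;0 0 0 0 0 0"

```text
time_s: 13.37
tool_pos: [0.519, 0.2425, 0.1609]
eef_rot: [-3.137, -0.172, -0.001]
ft_force: [0.3, -0.3, -2.6]
finger_gap: 0.308
finger_force: 25.4
```

Emit:
step_arm:
  moves: "0 0 0.1 0 0 0;0 0 0.1 0 0 0;0 0 0.1 0 0 0;0 0 0 0 0 0;0 0 0 0 0 0"

```text
time_s: 13.78
tool_pos: [0.5189, 0.2424, 0.1576]
eef_rot: [3.137, 0.172, -0.0]
ft_force: [-0.1, 0.6, -2.7]
finger_gap: 0.311
finger_force: 25.4
```

Emit:
step_arm:
  moves: "0 0 0.1 0 0 0;0 0 0 0 0 0;0 0 0 0 0 0"

```text
time_s: 14.03
tool_pos: [0.519, 0.2424, 0.1566]
eef_rot: [3.137, 0.172, -0.0]
ft_force: [-0.4, 0.6, -2.8]
finger_gap: 0.31
finger_force: 25.4
```

Emit:
step_arm:
  moves: "0 0 0.1 0 0 0;0 0 0 0 0 0;0 0 0 0 0 0"

```text
time_s: 14.28
tool_pos: [0.5193, 0.2427, 0.1563]
eef_rot: [-3.136, -0.172, -0.002]
ft_force: [-0.6, -0.3, 4.2]
finger_gap: 0.313
finger_force: 25.9
```

Contact: vertical force went from −2.8 to +4.2 N at TCP height .156, as predicted. Releasing gradually to 45 mm.

Emit:
step_arm:
  moves: "0 0 0 0 0 0;0 0 0 0 0 0;0 0 0 0 0 0"
  jaw: 3.4

```text
time_s: 14.53
tool_pos: [0.5188, 0.2424, 0.1555]
eef_rot: [3.137, 0.172, -0.001]
ft_force: [-0.2, 0.2, -1.9]
finger_gap: 0.398
finger_force: 6.8
```

Emit:
step_arm:
  moves: "0 0 0 0 0 0;0 0 0 0 0 0;0 0 0 0 0 0;0 0 0 0 0 0;0 0 0 0 0 0"
  jaw: 4.5

```text
time_s: 14.95
tool_pos: [0.5189, 0.2425, 0.1557]
eef_rot: [-3.137, -0.172, 0.0]
ft_force: [0.0, 0.3, -1.4]
finger_gap: 0.527
finger_force: 5.1
```

```bash
python3 -c "
from h import *
go(.519,.242,.31,.11)
c=shot('wrist','w7')
shot('side','s7')
b=cv2.imread('pics/s7.png')[240:340,190:290]
w=cv2.imread('pics/w7.png')[60:260,180:380]
cv2.imwrite('pics/c7.png',np.hstack([cv2.resize(w,(400,400),interpolation=2),cv2.resize(b,(400,400),interpolation=2)]))"
```

```text
turn [-0.  0. -0.]
shift cm [  0.     0.05 -15.43] now [0.5189 0.2425 0.1557] t 14.95 F [ 0.   0.3 -1.4] gap 0.5270061341092613
```

View pics/c7.png

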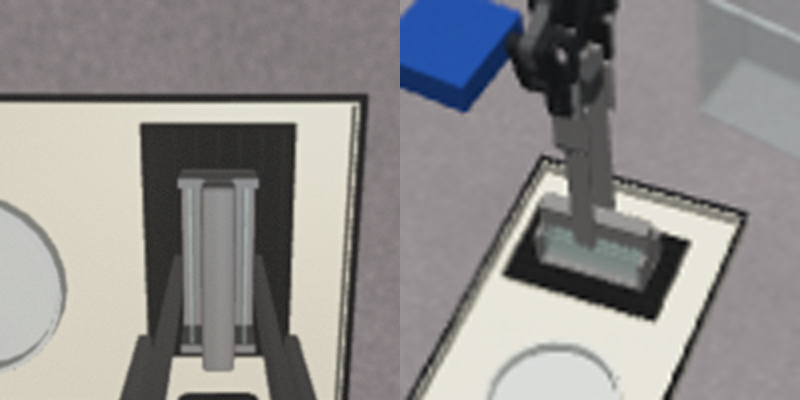

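The carrier stands upright on the mat with margin all round, and the blades are open and clear of the bar. Backing out and returning to the stand.

Emit:
step_arm:
  moves: "0 0 -0.3 0 0 0;0 0 -0.7 0 0 0;0 0 -1.5 0 0 0;0 0 -2 0 0 0;0 0 -2.5 0 0 0;0 0 -2.5 0 0 0;0 0 -2.5 0 0 0;0 0 -2 0 0 0;0 0 -1.2 0 0 0;0 0 -0.3 0 0 0"

```text
time_s: 15.88
tool_pos: [0.5197, 0.2431, 0.3139]
eef_rot: [-3.135, -0.172, -0.007]
ft_force: [-0.2, -0.2, -0.8]
finger_gap: 0.526
finger_force: 5.1
```

```bash
python3 -c "
from h import *
go(.4767,-.370,.31,.066)"
```

```text
turn [-0.002 -0.004  0.044]
shift cm [-8.34 60.89  0.39] now [0.5197 0.2431 0.3139] t 15.8833 F [-0.2 -0.2 -0.8] gap 0.5260933541985237
```

Emit:
step_arm:
  moves: "0 0 0 0 0 0.022;0 0 0 0 0 0.022;-0.2 1.3 0 0 0 0;-0.36 2.6 0 0 0 0;-0.36 2.6 0 0 0 0;-0.36 2.6 0 0 0 0;-0.36 2.6 0 0 0 0;-0.36 2.6 0 0 0 0;-0.36 2.6 0 0 0 0;-0.36 2.6 0 0 0 0"

```text
time_s: 16.72
tool_pos: [0.5035, 0.0438, 0.3098]
eef_rot: [3.139, 0.102, -0.003]
ft_force: [-0.7, -0.3, -0.5]
finger_gap: 0.523
finger_force: 5.1
```

Emit:
step_arm:
  moves: "-0.36 2.6 0 0 0 0;-0.36 2.6 0 0 0 0;-0.36 2.6 0 0 0 0;-0.36 2.6 0 0 0 0;-0.36 2.6 0 0 0 0;-0.36 2.6 0 0 0 0;-0.36 2.6 0 0 0 0;-0.36 2.6 0 0 0 0;-0.36 2.6 0 0 0 0;-0.36 2.6 0 0 0 0"

```text
time_s: 17.55
tool_pos: [0.4843, -0.2176, 0.3098]
eef_rot: [-3.14, -0.102, 0.003]
ft_force: [0.9, 0.0, -0.9]
finger_gap: 0.528
finger_force: 5.1
```

Emit:
step_arm:
  moves: "-0.36 2.6 0 0 0 0;-0.36 2.6 0 0 0 0;-0.36 2.6 0 0 0 0;-0.36 2.6 0 0 0 0;-0.36 2.6 0 0 0 0;-0.2 1.5 0 0 0 0;0 0.9 0 0 0 0;0 0 0 0 0 0;0 0 0 0 0 0;0 0 0 0 0 0"

```text
time_s: 18.38
tool_pos: [0.4765, -0.3689, 0.3106]
eef_rot: [-3.139, -0.106, -0.0]
ft_force: [0.3, 0.6, -2.0]
finger_gap: 0.526
finger_force: 5.1
```

```bash
cat > cloud.py <<'E'
from h import *
import sys
from scipy import ndimage
s=robot.read_state(); tp=s['tool_pos']
go(.4767,-.370,.31,.066)
for n in ('side','wrist','top'):
    c=shot(n,n+sys.argv[1]); K=c['camera_matrix']; d=c['depth']
    vv,uu=np.mgrid[:420,:560]; p=cv2.undistortPoints(np.stack([uu,vv],-1).reshape(-1,1,2).astype(float),K,np.array([c['k1'],0,0,0,0.]))[:,0]
    D=np.c_[p[:,0],-p[:,1],-np.ones(len(p))]@c['pose'][:3,:3].T
    P=c['pose'][:3,3]+D*d.reshape(-1,1); P[d.reshape(-1)<=0]=np.nan
    m=ndimage.binary_erosion(np.isfinite(P[:,0]).reshape(420,560)).ravel()
    rel=P-tp; q=m&(abs(rel[:,0])<.05)&(abs(rel[:,1])<.05)&(rel[:,2]<-.03)&(rel[:,2]>-.15)&(P[:,2]>.1)
    a=rel[q]*1000; 
    if len(a)<5: print(n,'few',len(a)); continue
    print(n,len(a),'z range',np.percentile(a[:,2],[0,2,98]).round(1))
    for lo in range(-120,-30,15):
        b=a[(a[:,2]>=lo)&(a[:,2]<lo+15)]
        if len(b)>3: print(lo,len(b),'x',np.percentile(b[:,0],[5,50,95]).round(1),'y',np.percentile(b[:,1],[5,50,95]).round(1))
E
python3 cloud.py 8
```

```text
turn [-0.001 -0.     0.002]
shift cm [0.01 0.11 0.06] now [ 0.4765 -0.3689  0.3106] t 18.3833 F [ 0.3  0.6 -2. ] gap 0.5264726018078522
side 134 z range [-111.7 -107.4  -32.1]
-120 10 x [-6.2 -0.5  6.3] y [-16.4  20.8  22.2]
-105 25 x [-6.6 -1.7  7.6] y [-16.2  18.8  23.2]
-90 20 x [-7.5 -3.6  5. ] y [-14.5  17.7  23.6]
-75 33 x [-7.3 -1.4  7.5] y [-17.1  17.5  23. ]
-60 23 x [-6.8 -1.8  6.2] y [-15.9  17.   22.1]
-45 23 x [-6.6 -1.   6. ] y [-19.3  18.4  22. ]
wrist 544 z range [-108.6 -105.9  -31.4]
-120 17 x [-7.9  5.5  8.3] y [-16.   15.8  19. ]
-105 71 x [-4.3  5.8  8.4] y [-15.9 -13.1  19.6]
-90 84 x [-6.   5.7  8.3] y [-16.2 -13.2  19.6]
-75 107 x [-6.3  5.8  8.3] y [-16.1  15.6  19.7]
-60 126 x [-6.6  5.8  8.4] y [-16.2   1.2  19.6]
-45 139 x [-6.4  5.8  8.5] y [-16.3 -13.5  19.2]
top 116 z range [-111.  -108.9  -33.8]
-120 5 x [-10.8  -5.8   0.4] y [-18.6 -18.2  14.6]
-105 26 x [-9.5 -2.9  3.6] y [-18.3  14.4  16.3]
-90 17 x [-9.9 -5.3  4.2] y [-18.8  15.5  17.2]
-75 21 x [-8.3 -1.8  3.3] y [-18.9 -17.4  17. ]
-60 28 x [-10.1  -3.8   5.7] y [-18.5 -16.5  16.9]
-45 19 x [-10.6  -4.9   2.4] y [-19.6  15.2  16.7]
```

The tongs hang vertical, with their tips about 110 mm below the TCP and centred within 1–2 mm. The slot slack is 4 mm in x and 6 mm in y. Lowering into the slot.

Emit:
step_arm:
  moves: "0 0.15 1 0 0 0;0 0 2 0 0 0;0 0 2.5 0 0 0;0 0 2.5 0 0 0;0 0 1.7 0 0 0;0 0 0.8 0 0 0;0 0 0 0 0 0;0 0 0 0 0 0"

```text
time_s: 19.2
tool_pos: [0.4763, -0.3722, 0.2059]
eef_rot: [-3.14, -0.104, -0.0]
ft_force: [-0.7, -0.0, -1.1]
finger_gap: 0.528
finger_force: 5.1
```

Emit:
step_arm:
  moves: "0 0 0.5 0 0 0;0 0 0.5 0 0 0;0 0 0.5 0 0 0;0 0 0.5 0 0 0;0 0 0 0 0 0;0 0 0 0 0 0"

```text
time_s: 19.7
tool_pos: [0.4759, -0.3721, 0.1854]
eef_rot: [-3.139, -0.103, 0.001]
ft_force: [0.8, 0.1, -1.1]
finger_gap: 0.526
finger_force: 5.1
```

Emit:
step_arm:
  moves: "0 -0.1 0.4 0 0 0;0 0 0.5 0 0 0;0 0 0.6 0 0 0;0 0 0.7 0 0 0;0 0 0.7 0 0 0;0 0 0.7 0 0 0;0 0 0.7 0 0 0;0 0 0.6 0 0 0;0 0 0.4 0 0 0;0 0 0 0 0 0"

```text
time_s: 20.53
tool_pos: [0.4755, -0.3709, 0.1316]
eef_rot: [-3.139, -0.103, 0.002]
ft_force: [-1.1, -0.6, -1.4]
finger_gap: 0.529
finger_force: 5.1
```

Emit:
step_arm:
  moves: "0 0 0.2 0 0 0;0 0 0.1 0 0 0;0 0 0.1 0 0 0;0 0 0 0 0 0;0 0 0 0 0 0"

```text
time_s: 20.95
tool_pos: [0.4761, -0.3713, 0.1289]
eef_rot: [3.14, 0.103, 0.0]
ft_force: [0.5, -0.0, -0.7]
finger_gap: 0.53
finger_force: 5.1
```

Emit:
step_arm:
  moves: "0 0 0.1 0 0 0;0 0 0.1 0 0 0;0 0 0 0 0 0;0 0 0 0 0 0"

```text
time_s: 21.28
tool_pos: [0.476, -0.3712, 0.1266]
eef_rot: [-3.14, -0.103, 0.0]
ft_force: [-1.1, -0.0, -1.0]
finger_gap: 0.524
finger_force: 5.1
```

Emit:
step_arm:
  moves: "0 0 0.1 0 0 0;0 0 0 0 0 0;0 0 0 0 0 0"

```text
time_s: 21.53
tool_pos: [0.4763, -0.3713, 0.126]
eef_rot: [3.14, 0.103, 0.001]
ft_force: [-0.3, 0.5, 2.9]
finger_gap: 0.529
finger_force: 5.0
```

Seated: contact at .126, the same height as at pick-up. Releasing and rising straight up.

Emit:
step_arm:
  moves: "0 0 0 0 0 0;0 0 0 0 0 0;0 0 0 0 0 0"
  jaw: 5.2

```text
time_s: 21.78
tool_pos: [0.4759, -0.3712, 0.1256]
eef_rot: [-3.14, -0.103, 0.0]
ft_force: [-0.1, -0.1, 1.0]
finger_gap: 0.608
finger_force: 0.0
```

Emit:
step_arm:
  moves: "0 0 0 0 0 0;0 0 0 0 0 0;0 0 0 0 0 0;0 0 0 0 0 0;0 0 0 0 0 0;0 0 0 0 0 0;0 0 0 0 0 0;0 0 0 0 0 0"
  jaw: 8.5

```text
time_s: 22.45
tool_pos: [0.476, -0.3712, 0.1257]
eef_rot: [3.14, 0.103, 0.0]
ft_force: [0.0, -0.3, -0.6]
finger_gap: 0.998
finger_force: 0.0
```

Emit:
step_arm:
  moves: "0 0 -0.5 0 0 0;0 0 -1 0 0 0;0 0 -2 0 0 0;0 0 -3 0 0 0;0 0 -3 0 0 0;0 0 -3 0 0 0;0 0 -3 0 0 0;0 0 -2 0 0 0;0 0 0 0 0 0;0 0 0 0 0 0"

```text
time_s: 23.28
tool_pos: [0.4764, -0.3715, 0.3028]
eef_rot: [3.138, 0.103, 0.004]
ft_force: [-0.6, 0.1, -0.8]
finger_gap: 0.996
finger_force: 0.0
```

```bash
python3 -c "
from h import *
go(.476,-.371,.30,.066)
c=shot('wrist','w9');t=shot('top','t9');a=load('w1')
# stub in w1 vs w9: compare region
from scipy import ndimage
def tops(c,lo,hi,x,y,r):
    P=[dep(c,u,v) for v in range(0,420,1) for u in range(0,560,1) if c['depth'][v,u]>0 and 1]
    P=np.array(P);q=(P[:,2]>lo)&(P[:,2]<hi)&(abs(P[:,0]-x)<r)&(abs(P[:,1]-y)<r);P=P[q];print(len(P),P.mean(0).round(4),P.min(0).round(3),P.max(0).round(3))
for k in (a,c): tops(k,.165,.2,.475,-.371,.05)
for k in (a,c): tops(k,.09,.165,.475,-.371,.05)
tops(t,.165,.2,.475,-.371,.05)
tops(t,.03,.08,.52,.24,.06); tops(load('s8') if 0 else load('side8'),.03,.08,.52,.24,.06)
tops(t,.03,.08,.46,.06,.03)
"
```

```text
turn [ 0.002 -0.003 -0.   ]
shift cm [-0.04 -0.05  0.28] now [ 0.4764 -0.3715  0.3028] t 23.2833 F [-0.6  0.1 -0.8] gap 0.9959345421391171
947 [ 0.4777 -0.3686  0.1785] [ 0.464 -0.392  0.165] [ 0.488 -0.344  0.192]
904 [ 0.477  -0.3696  0.1787] [ 0.463 -0.394  0.165] [ 0.488 -0.346  0.192]
463 [ 0.4812 -0.3685  0.1451] [ 0.462 -0.394  0.091] [ 0.489 -0.343  0.165]
467 [ 0.4806 -0.3696  0.1468] [ 0.462 -0.395  0.092] [ 0.489 -0.344  0.165]
137 [ 0.4733 -0.3709  0.177 ] [ 0.462 -0.394  0.165] [ 0.486 -0.348  0.193]
243 [0.5144 0.2387 0.0511] [0.475 0.221 0.03 ] [0.556 0.263 0.066]
345 [0.5155 0.2478 0.0475] [0.476 0.223 0.03 ] [0.558 0.265 0.062]
55 [0.4617 0.076  0.0545] [0.433 0.03  0.031] [0.489 0.09  0.079]
```

The tongs are back at the same height and pose as at the start, to about 1 mm. The carrier stands on the mat at about (.517,.242), with its top near .06 as expected. Handing in.

```bash
python3 -c "
from h import *
print(robot.finish_job())"
```

```text
the job is handed in; nothing more can be done
None
```

The carrier is standing upright and lengthwise on the rubber mat, released, and the tongs are back tips-down in their stand; I handed the job in at about 23 s and have no verdict back.

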